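Find the empty tea caddy compartment by pressing its lids

ROBOT

A 7-joint arm with a two-finger parallel gripper is mounted at the origin on a cart in front of the work surface, level with it; the furniture and walls round the work are solid. World frame = base frame: x ahead of the robot, y to its left, z up, the work surface at z = 0. Lengths are in mm, angles in rad, forces in N, time in s.
With the tool pointing down it reaches from about 425 to 925 mm from the base axis. Payload 6.8 kg.
Tool frame: the origin (TCP) lies at the very end of the fingers, on their centre line; the grasp point (between the pads) lies r.grasp_offset behind it (r.grasp_offset is the distance from the TCP to the grasp point, in mm); z points along the fingers, y is the line along which they close (so a half turn about z gives the same grasp; the last joint's range is limited). The gripper opens to 85 mm and grips with 20 to 120 N. Pads are 22 mm wide; open, the fingers measure 114 mm over their backs; the gripper's body (76 mm by 85 mm) begins 54 mm behind the grasp point. The pads swing forward as they close: fully open they stand 13 mm farther back than shut.
Start: joints at [1.162, 0.477, 0.022, 1.555, -0.011, 1.109, -0.083], TCP at [200.001, -644.707, 208.308] pointing down, gripper open.
Joint ranges: [-2.96, 2.96], [-0.34, 2.1], [-1.41, 1.46], [0.24, 2.44], [-1.37, 4.51], [0.17, 1.92], [-2.96, 2.96]. Speed limits (rad/s): [2.39, 2.39, 3.14, 3.14, 3.14, 3.14, 3.14].

INTERFACE

Orientations are given as a unit quaternion [w, x, y, z].
In Python, from station import r gives the robot as it stands.
- The arm moves only by the tool carry_out, never from a script. Its argument "deltas" is a list of rows, each an object of numbers: "gripper": the gripper's target within -1 to 1 (shut at 1, half-way at 0, fully open at -1); "tx", "ty", "tz": the shift along the tool's x, y, z in cm; "spin": the turn about the tool's z in rad. A call has 1 to 20 rows; each row shifts and turns the commanded pose from where the row before left it, along the tool's axes as they then stand; what a row does not reach is not made up. A row lasts 1/10 s, in which the tool goes at most 50 mm and 8.59 degrees, less where a joint would pass 70% of its speed; a pose out of reach is approached as far as the arm can. A call with a gripper value outside its range is refused whole. The fingers move at their own pace and stop on an object; the grip force is fixed at half the most. Time passes only in rows, so rows that do not move let the fingers close. It gives the time, the measured TCP pose, the force, the opening and the grip force at its end, in the units of the state.
- r.observe(): the state, without advancing time (a new reading comes with each control period).
- r.read_camera(name): name is "scene" or "top" or "wrist"; returns the picture (384x512x3 uint8, blue, green, red); there is no depth.
- r.get_calibration(name): a dict with "fx", "fy", "cx", "cy" (pixels), "view" (4x4, takes a point from world to camera coordinates). Camera axes: x right, y up, looking along -z (the intrinsics and any distortion apply to the point x, -y, -z); pixel columns grow to the right and rows downward; lengths in mm; the calibration is good to about 2 mm. A picture is of the moment at which its call begins: read the wrist's pose just before it. get_calibration takes no time and is no camera call; for the wrist camera it gives the pose at the moment of the call.
- r.job_done(): hands the job in; it is judged then, once.
Trained networks look in the newest picture that a camera, given by its name, has taken for a name from the list of things; names that differ only in an ending like _2 or _b are one class to them, and where a whole thing is asked for, a point or a joint stands for the part that bears it (a point fixed in the world has none). Each returns a list of dicts, best first, with "score" (0 to 1); they miss things now and then, are a little off and sometimes report something else, mostly with a low value. They report only what shows in the picture. A call takes as long as a camera call.
- r.find_in(camera, name): "at" ([column, row] as shares, 0 to 1, of the picture: columns of its width, rows of its height, amid what is visible of it).
- r.mark_of(camera, name): "at" ([column, row] as shares, 0 to 1, of the picture: columns of its width, rows of its height: a listed point, or the origin of a listed thing).
The state is a dict: "clock": time; "joints": joint angles; "dq": joint speeds; "joint_torque": joint torques, N m; "position": TCP position; "tool_rot": TCP orientation; "wrist_force": force on the tool from outside, world axes, zero at the start; "torque": the same for the moment, N m; "opening": finger opening in mm; "gripper_force": force on a finger pad.
Only numpy, scipy, OpenCV 4.12 (cv2) and the standard library are available. Lean on these libraries where they do the work, as an engineer would, in place of code of your own. Each camera call takes 0.05 s, during which the arm holds its last target. There are 200 camera calls.

TASK

The wooden tea caddy has four identical tip-up lids: three compartments are full, so their lids stand firm, and one is nearly empty, so its lid rocks when pressed on its dark dot. Press the dots gently with closed fingertips, one lid after another, until you find the lid that gives way, then push that lid down until it stands open at 45 degrees or more, and leave it so for refilling. Only press and push: never press hard, and do not pick up or shift the tea box, the mug or the teaspoon.

Things in the scene. Friction and masses are not known exactly. Their poses are not given: they have to be found in the camera images.
- caddy: Fixed wooden tea caddy, 202 (x) x 190 (y) x 84 mm high, 2 x 2 compartments under four identical pale lids whose tops lie 81.5 mm above the worktop. Origin: centre of its underside; x points to its far side, y to its left, z up. Three compartments hold packets that reach to 1 mm below the lid; the fourth, different each time, only a thin packet (top 20 mm above the worktop).
- lid_a (a joint): Tip of the near left lid (86 x 79 x 6 mm), rad: 0 level, 1.0 at its stop. Its pin lies along caddy y, 59.5 mm behind its near edge: pressed on the near part, that edge sinks and the far edge rises; it cannot tip the other way. A stiff pin (about 2 N at the dot moves a free lid) keeps it where it is left. Over a full packet it gives only 0.03 to 0.1 rad for 5 to 15 N at the dot, and springs back.
- lid_b (a joint): Tip of the near right lid (86 x 79 x 6 mm), rad: 0 level, 1.0 at its stop. Its pin lies along caddy y, 59.5 mm behind its near edge: pressed on the near part, that edge sinks and the far edge rises; it cannot tip the other way. A stiff pin (about 2 N at the dot moves a free lid) keeps it where it is left. Over a full packet it gives only 0.03 to 0.1 rad for 5 to 15 N at the dot, and springs back.
- lid_c (a joint): Tip of the far left lid (86 x 79 x 6 mm), rad: 0 level, 1.0 at its stop. Its pin lies along caddy y, 59.5 mm behind its near edge: pressed on the near part, that edge sinks and the far edge rises; it cannot tip the other way. A stiff pin (about 2 N at the dot moves a free lid) keeps it where it is left. Over a full packet it gives only 0.03 to 0.1 rad for 5 to 15 N at the dot, and springs back.
- lid_d (a joint): Tip of the far right lid (86 x 79 x 6 mm), rad: 0 level, 1.0 at its stop. Its pin lies along caddy y, 59.5 mm behind its near edge: pressed on the near part, that edge sinks and the far edge rises; it cannot tip the other way. A stiff pin (about 2 N at the dot moves a free lid) keeps it where it is left. Over a full packet it gives only 0.03 to 0.1 rad for 5 to 15 N at the dot, and springs back.
- press_a (a point): Centre of the dark dot (18 mm across) on top of the near left lid, where to press: 40 mm nearer (caddy -x) than the lid's pin, mid-width, on its upper face. Moves with the lid; axes as the caddy's while shut. Under a fingertip pushed straight down here, a free lid stands at 45 degrees when the tip has gone 30 to 40 mm down, and meets its stop at 45 to 60 mm.
- press_b (a point): Centre of the dark dot (18 mm across) on top of the near right lid, where to press: 40 mm nearer (caddy -x) than the lid's pin, mid-width, on its upper face. Moves with the lid; axes as the caddy's while shut. Under a fingertip pushed straight down here, a free lid stands at 45 degrees when the tip has gone 30 to 40 mm down, and meets its stop at 45 to 60 mm.
- press_c (a point): Centre of the dark dot (18 mm across) on top of the far left lid, where to press: 40 mm nearer (caddy -x) than the lid's pin, mid-width, on its upper face. Moves with the lid; axes as the caddy's while shut. Under a fingertip pushed straight down here, a free lid stands at 45 degrees when the tip has gone 30 to 40 mm down, and meets its stop at 45 to 60 mm.
- press_d (a point): Centre of the dark dot (18 mm across) on top of the far right lid, where to press: 40 mm nearer (caddy -x) than the lid's pin, mid-width, on its upper face. Moves with the lid; axes as the caddy's while shut. Under a fingertip pushed straight down here, a free lid stands at 45 degrees when the tip has gone 30 to 40 mm down, and meets its stop at 45 to 60 mm.
- tea_box: Red tea box, 69 x 133 x 66 mm, loose, standing left of the caddy; origin at the centre of its underside. To be left alone.
- mug_plain: Cream mug, 82 x 116 x 98 mm, loose, standing right of the caddy; origin at the centre of its underside. To be left alone.
- teaspoon: Metal teaspoon, 132 x 26 x 9 mm, loose, lying in front of the caddy; origin under its middle. To be left alone.

How it is judged (in metres and radians):
At the end, for the whole second after the job is handed in: One lid is tipped open by more than 0.7 rad (its stop is at 1.0) and at rest, the other three are shut (under 0.12 rad), and the tea box, mug and teaspoon are within 20 mm of where they stood (((value of joint lid_a above 0.7 rad and velocity of joint lid_a below 0.05 rad/s and value of joint each of lid_b, lid_c, lid_d below 0.12 rad) or (value of joint lid_b above 0.7 rad and velocity of joint lid_b below 0.05 rad/s and value of joint each of lid_a, lid_c, lid_d below 0.12 rad) or (value of joint lid_c above 0.7 rad and velocity of joint lid_c below 0.05 rad/s and value of joint each of lid_a, lid_b, lid_d below 0.12 rad) or (value of joint lid_d above 0.7 rad and velocity of joint lid_d below 0.05 rad/s and value of joint each of lid_a, lid_b, lid_c below 0.12 rad)) and distance of each of tea_box, mug_plain, teaspoon from where it was at the start of the episode below 0.02 m); the robot touches nothing.
It fails at once if the caddy or a lid is pressed hard (over 40 N) (contact force between any of the fingers, the arm and caddy above 40 N).
It fails at once if the tea box, the mug or the teaspoon is lifted or shifted by more than 20 mm (distance of any of tea_box, mug_plain, teaspoon from where it was at the start of the episode above 0.02 m).
It also fails if it takes over 45 s, if anything falls off the work surface, if the arm or the gripper's body presses on something with over 40 N, if the wrist force passes 120 N, or if a joint passes its speed limit or range.

## Working session

There is one attempt and no reset: what is moved stays moved. The work goes in short steps, Python scripts to look and compute and a tool call to move; the robot and the scene stay as the last step left them, time stands still between calls to the robot, and variables do not carry over. Pictures are saved under pics/ and viewed, at most 10 in all, crops included, and the job is handed in when it is done.

Besides the shell and the picture viewer there is one more tool, called after "Emit:" in YAML: its name, and indented under it one key for each argument. carry_out: Moves the arm, as the interface text tells. Its arguments: {"type":"object","properties":{"deltas":{"type":"array","items":{"type":"object","properties":{"gripper":{"type":"number"},"tx":{"type":"number"},"ty":{"type":"number"},"tz":{"type":"number"},"spin":{"type":"number"}}}}},"required":["deltas"]}

```bash
mkdir -p pics
cat > h.py <<'E'
import numpy as np, cv2
from station import r
def cal(c):
    k=r.get_calibration(c); return k, np.array(k["view"])
def ray(c,at):
    k,V=cal(c); u,v=at[0]*512,at[1]*384
    p=cv2.undistortPoints(np.array([[[u,v]]],float),np.array([[k["fx"],0,k["cx"]],[0,k["fy"],k["cy"]],[0,0,1.]]),np.array(k.get("dist",k.get("distortion",[0,0,0,0,0])),float))[0,0]
    d=V[:3,:3].T@np.array([p[0],-p[1],-1]); return -V[:3,:3].T@V[:3,3], d/np.linalg.norm(d)
def onz(c,at,z):
    o,d=ray(c,at); return o+d*(z-o[2])/d[2]
E
python3 - <<'E'
from h import *
print(r.get_calibration("top").keys())
s=r.observe(); print(s["clock"],s["position"],s["tool_rot"],s["wrist_force"])
ims=[]
for c in("top","scene"):
    im=r.read_camera(c); ims.append(im)
    for n in("press_a","press_b","press_c","press_d","caddy"):
        for m in r.mark_of(c,n)[:5]: print(c,n,round(m["score"],2),np.round(np.array(m["at"])*[512,384],1),np.round(onz(c,m["at"],0 if n=="caddy" else 81.5),1))
cv2.imwrite("pics/a.png",cv2.resize(np.vstack(ims),None,fx=.78,fy=.78))
cv2.imwrite("pics/top.png",ims[0]);cv2.imwrite("pics/scene.png",ims[1])
E
```

```text
dict_keys(['fx', 'fy', 'cx', 'cy', 'view'])
0.0 [ 199.77258896 -644.07311261  207.3100731 ] [-9.21846031e-04  9.88708620e-01  1.49847826e-01 -2.07943825e-04] [ 0.0961976   0.3547766  -0.66953528]
top press_a 0.9 [192.4 178.3] [586.2 178.9  81.5]
top press_a 0.86 [236.3 182.5] [577.7  84.2  81.5]
top press_a 0.77 [234.1 226.3] [483.3  87.3  81.5]
top press_a 0.56 [186.8 222.8] [489.9 187.7  81.5]
top press_b 0.9 [192.4 178.3] [586.2 178.9  81.5]
top press_b 0.86 [236.3 182.5] [577.7  84.2  81.5]
top press_b 0.77 [234.1 226.3] [483.3  87.3  81.5]
top press_b 0.56 [186.8 222.8] [489.9 187.7  81.5]
top press_c 0.9 [192.4 178.3] [586.2 178.9  81.5]
top press_c 0.86 [236.3 182.5] [577.7  84.2  81.5]
top press_c 0.77 [234.1 226.3] [483.3  87.3  81.5]
top press_c 0.56 [186.8 222.8] [489.9 187.7  81.5]
top press_d 0.9 [192.4 178.3] [586.2 178.9  81.5]
top press_d 0.86 [236.3 182.5] [577.7  84.2  81.5]
top press_d 0.77 [234.1 226.3] [483.3  87.3  81.5]
top press_d 0.56 [186.8 222.8] [489.9 187.7  81.5]
top caddy 0.91 [216.3 199.2] [554.2 134.    0. ]
scene press_a 0.88 [233.  201.1] [574.7  89.8  81.5]
scene press_a 0.77 [255.2 227.2] [479.9  97.   81.5]
scene press_a 0.73 [200.2 219.3] [576.1 181.   81.5]
scene press_a 0.64 [221.9 243. ] [490.7 179.9  81.5]
scene press_b 0.88 [233.  201.1] [574.7  89.8  81.5]
scene press_b 0.77 [255.2 227.2] [479.9  97.   81.5]
scene press_b 0.73 [200.2 219.3] [576.1 181.   81.5]
scene press_b 0.64 [221.9 243. ] [490.7 179.9  81.5]
scene press_c 0.88 [233.  201.1] [574.7  89.8  81.5]
scene press_c 0.77 [255.2 227.2] [479.9  97.   81.5]
scene press_c 0.73 [200.2 219.3] [576.1 181.   81.5]
scene press_c 0.64 [221.9 243. ] [490.7 179.9  81.5]
scene press_d 0.88 [233.  201.1] [574.7  89.8  81.5]
scene press_d 0.77 [255.2 227.2] [479.9  97.   81.5]
scene press_d 0.73 [200.2 219.3] [576.1 181.   81.5]
scene press_d 0.64 [221.9 243. ] [490.7 179.9  81.5]
```

View pics/a.png

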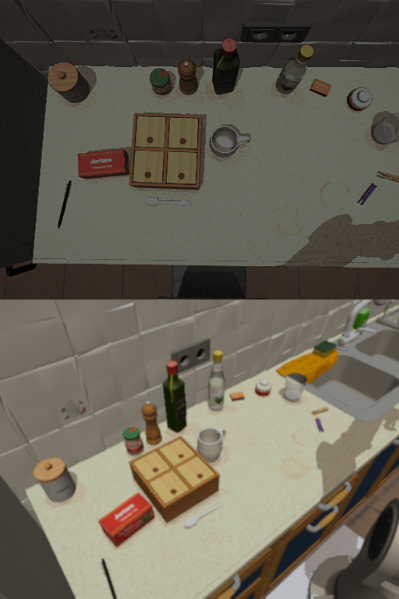

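The picture shows the caddy at about (215,195) in the full-size top view. Its four dots are at about (192,178), (236,182), (234,226) and (187,223). The box stands left of it, the mug right, and the spoon in front. Next I'll refine the dots by their dark blobs.

Run:
```python
from h import *
from scipy.optimize import least_squares
from scipy.spatial.transform import Rotation as R
P={"top":dict(c=(192.4,178.3),d=(236.3,182.5),b=(234.1,226.3),a=(186.8,222.8)),"scene":dict(d=(233,201),b=(255,227),c=(200,219),a=(222,243))}
rays={}
for c in P:
    g=cv2.cvtColor(cv2.imread(f"pics/{c}.png"),cv2.COLOR_BGR2GRAY).astype(float)
    for n,(u,v) in P[c].items():
        x0,y0=int(u)-8,int(v)-8; w=g[y0:y0+17,x0:x0+17]
        m=np.clip(np.median(w)-20-w,0,None)
        yy,xx=np.mgrid[0:17,0:17]; m*=((xx-8)**2+(yy-8)**2<40)
        a=(x0+.5+(m*xx).sum()/m.sum(),y0+.5+(m*yy).sum()/m.sum())
        at=(a[0]/512,a[1]/384); rays[c,n]=ray(c,at)
        print(c,n,np.round(a,1),(m>0).sum(),np.round(onz(c,at,81.5),1))
for n in "abcd":
    A=np.zeros((3,3));b=np.zeros(3)
    for c in P:
        o,d=rays[c,n];M=np.eye(3)-np.outer(d,d);A+=M;b+=M@o
    print(n,np.round(np.linalg.solve(A,b),1))
s=r.observe();M=R.from_quat(np.roll(s["tool_rot"],-1)).as_matrix();print(np.round(M,3))
cv2.imwrite("pics/b.png",cv2.resize(cv2.imread("pics/top.png")[130:260,80:320],None,fx=3,fy=3,interpolation=cv2.INTER_CUBIC))
```

```text
top c [192.4 179.4] 54 [583.7 179.   81.5]
top d [234.6 181. ] 54 [580.9  87.9  81.5]
top b [232.4 226. ] 59 [484.   90.8  81.5]
top a [189.1 223.9] 48 [487.6 182.7  81.5]
scene d [232.4 200.8] 40 [576.3  90.4  81.5]
scene b [256.5 226.3] 45 [480.2  93.1  81.5]
scene c [199.5 218.5] 45 [579.  181.   81.5]
scene a [222.5 246.2] 54 [482.9 183.7  81.5]
a [487.3 182.6  76.1]
b [484.2  90.7  75.9]
c [584.4 179.3  75.3]
d [581.7  87.8  75.1]
[[ 0.955  0.296  0.   ]
 [ 0.296 -0.955 -0.   ]
 [ 0.     0.    -1.   ]]
```

View pics/b.png

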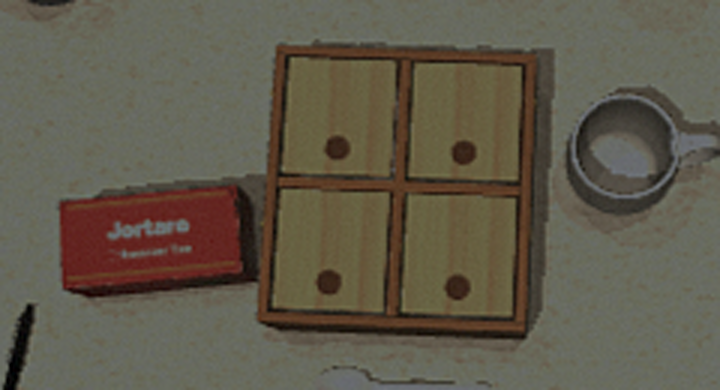

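Emit:
carry_out:
  deltas:
    - {"gripper":1,"tx":2.65,"ty":-2.5}
    - {"gripper":1,"tx":2.65,"ty":-2.5}
    - {"gripper":1,"tx":2.65,"ty":-2.5}
    - {"gripper":1,"tx":2.65,"ty":-2.5}
    - {"gripper":1,"tx":2.65,"ty":-2.5}
    - {"gripper":1,"tx":2.65,"ty":-2.5}
    - {"gripper":1,"tx":2.65,"ty":-2.5}
    - {"gripper":1,"tx":2.65,"ty":-2.5}
    - {"gripper":1,"tx":2.65,"ty":-2.5}
    - {"gripper":1,"tx":2.65,"ty":-2.5}
    - {"gripper":1,"tx":2.65,"ty":-2.5}
    - {"gripper":1,"tx":2.65,"ty":-2.5}
    - {"gripper":1,"tx":2.65,"ty":-2.5}
    - {"gripper":1,"tx":2.65,"ty":-2.5}
    - {"gripper":1,"spin":0.112}
    - {"gripper":1,"spin":0.112}
    - {"gripper":1,"spin":0.112}

```text
invalid input
```

Emit:
carry_out:
  deltas:
    - {"gripper":1,"tx":2.65,"ty":-2.5,"tz":0,"spin":0}
    - {"gripper":1,"tx":2.65,"ty":-2.5,"tz":0,"spin":0}
    - {"gripper":1,"tx":2.65,"ty":-2.5,"tz":0,"spin":0}
    - {"gripper":1,"tx":2.65,"ty":-2.5,"tz":0,"spin":0}
    - {"gripper":1,"tx":2.65,"ty":-2.5,"tz":0,"spin":0}
    - {"gripper":1,"tx":2.65,"ty":-2.5,"tz":0,"spin":0}
    - {"gripper":1,"tx":2.65,"ty":-2.5,"tz":0,"spin":0}

```text
clock: 1.3
position: [325.9, -421.3, 208.6]
tool_rot: [0.0, 0.989, 0.15, 0.0]
wrist_force: [0.5, -0.1, 0.4]
opening: 0.3
gripper_force: 0.0
```

Emit:
carry_out:
  deltas:
    - {"gripper":1,"tx":2.65,"ty":-2.5,"tz":0,"spin":0}
    - {"gripper":1,"tx":2.65,"ty":-2.5,"tz":0,"spin":0}
    - {"gripper":1,"tx":2.65,"ty":-2.5,"tz":0,"spin":0}
    - {"gripper":1,"tx":2.65,"ty":-2.5,"tz":0,"spin":0}
    - {"gripper":1,"tx":2.65,"ty":-2.5,"tz":0,"spin":0}
    - {"gripper":1,"tx":2.65,"ty":-2.5,"tz":0,"spin":0}
    - {"gripper":1,"tx":2.65,"ty":-2.5,"tz":0,"spin":0}
    - {"gripper":1,"tx":0,"ty":0,"tz":0,"spin":0.112}
    - {"gripper":1,"tx":0,"ty":0,"tz":0,"spin":0.112}
    - {"gripper":1,"tx":0,"ty":0,"tz":0,"spin":0.112}
    - {"gripper":1,"tx":0,"ty":0,"tz":0,"spin":0}

```text
clock: 2.4
position: [450.8, -200.4, 208.5]
tool_rot: [0.0, 1.0, -0.018, 0.0]
wrist_force: [-0.4, -0.1, 0.2]
opening: 0.2
gripper_force: 0.0
```

Emit:
carry_out:
  deltas:
    - {"gripper":1,"tx":0.28,"ty":-3.65,"tz":0,"spin":0}
    - {"gripper":1,"tx":0.28,"ty":-3.65,"tz":0,"spin":0}
    - {"gripper":1,"tx":0.28,"ty":-3.65,"tz":0,"spin":0}
    - {"gripper":1,"tx":0.28,"ty":-3.65,"tz":0,"spin":0}
    - {"gripper":1,"tx":0.28,"ty":-3.65,"tz":0,"spin":0}
    - {"gripper":1,"tx":0.28,"ty":-3.65,"tz":0,"spin":0}
    - {"gripper":1,"tx":0.28,"ty":-3.65,"tz":0,"spin":0}
    - {"gripper":1,"tx":0.28,"ty":-3.65,"tz":0,"spin":0}
    - {"gripper":1,"tx":0,"ty":0,"tz":3.0,"spin":0}
    - {"gripper":1,"tx":0,"ty":0,"tz":3.0,"spin":0}
    - {"gripper":1,"tx":0,"ty":0,"tz":3.0,"spin":0}
    - {"gripper":1,"tx":0,"ty":0,"tz":0,"spin":0}

```text
clock: 3.6
position: [480.5, 89.7, 115.2]
tool_rot: [0.001, 1.0, -0.016, -0.003]
wrist_force: [-1.0, -1.1, -0.2]
opening: 0.0
gripper_force: 0.0
```

Run:
```python
from h import *
cv2.imwrite("pics/c.png",r.read_camera("scene")[170:290,160:320].repeat(4,0).repeat(4,1))
w=r.read_camera("wrist"); cv2.imwrite("pics/w.png",w)
for m in r.mark_of("wrist","press_a")[:6]: print(round(m["score"],2),np.round(onz("wrist",m["at"],81.5),1))
```

```text
0.91 [586.7 185.5  81.5]
0.83 [584.9  91.8  81.5]
0.65 [485.6  96.4  81.5]
0.56 [486.6 188.3  81.5]
```

View pics/w.png

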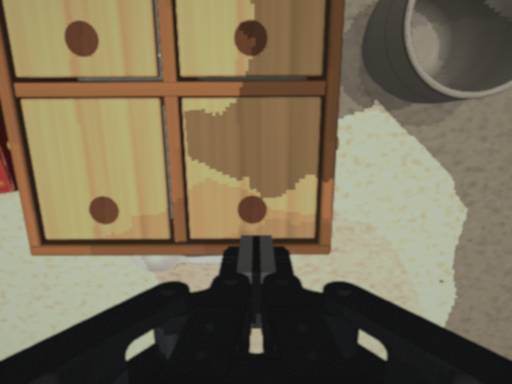

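The wrist view shows the dot of lid b at (252,209). The fingers line up with it, and its position agrees with my estimate to about 3 mm. Lowering.

Emit:
carry_out:
  deltas:
    - {"gripper":1,"tx":0.2,"ty":-0.2,"tz":1.5,"spin":0}
    - {"gripper":1,"tx":0,"ty":0,"tz":1.3,"spin":0}
    - {"gripper":1,"tx":0,"ty":0,"tz":0,"spin":0}

```text
clock: 4.05
position: [485.0, 92.1, 89.9]
tool_rot: [0.0, 1.0, -0.017, -0.001]
wrist_force: [-0.4, -0.4, -0.4]
opening: 0.1
gripper_force: 0.0
```

Emit:
carry_out:
  deltas:
    - {"gripper":1,"tx":0,"ty":0,"tz":0.25,"spin":0}
    - {"gripper":1,"tx":0,"ty":0,"tz":0.25,"spin":0}
    - {"gripper":1,"tx":0,"ty":0,"tz":0,"spin":0}

```text
clock: 4.35
position: [485.5, 92.4, 85.5]
tool_rot: [0.0, 1.0, -0.018, 0.0]
wrist_force: [-0.5, 0.1, 0.9]
opening: -0.3
gripper_force: 0.0
```

Emit:
carry_out:
  deltas:
    - {"gripper":1,"tx":0,"ty":0,"tz":0.25,"spin":0}
    - {"gripper":1,"tx":0,"ty":0,"tz":0.2,"spin":0}
    - {"gripper":1,"tx":0,"ty":0,"tz":0,"spin":0}

```text
clock: 4.65
position: [485.2, 92.4, 80.6]
tool_rot: [0.0, 1.0, -0.018, -0.0]
wrist_force: [0.2, 0.4, -0.2]
opening: -0.1
gripper_force: 0.0
```

Emit:
carry_out:
  deltas:
    - {"gripper":1,"tx":0,"ty":0,"tz":0.2,"spin":0}
    - {"gripper":1,"tx":0,"ty":0,"tz":0,"spin":0}

```text
clock: 4.85
position: [485.3, 92.4, 78.6]
tool_rot: [0.0, 1.0, -0.018, -0.0]
wrist_force: [0.8, 0.3, 0.4]
opening: 0.1
gripper_force: 0.0
```

Emit:
carry_out:
  deltas:
    - {"gripper":1,"tx":0,"ty":0,"tz":0.2,"spin":0}
    - {"gripper":1,"tx":0,"ty":0,"tz":0,"spin":0}

```text
clock: 5.05
position: [485.3, 92.4, 76.6]
tool_rot: [0.0, 1.0, -0.018, -0.0]
wrist_force: [0.4, -0.2, -0.1]
opening: 0.4
gripper_force: 0.0
```

Emit:
carry_out:
  deltas:
    - {"gripper":1,"tx":0,"ty":0,"tz":0.15,"spin":0}
    - {"gripper":1,"tx":0,"ty":0,"tz":0,"spin":0}

```text
clock: 5.25
position: [485.3, 92.4, 75.1]
tool_rot: [0.0, 1.0, -0.018, -0.0]
wrist_force: [0.6, 0.8, 0.1]
opening: 0.1
gripper_force: 0.0
```

Run:
```python
from h import *
a=r.read_camera("wrist")[150:384,100:420]; b=r.read_camera("scene")[180:280,180:316]
cv2.imwrite("pics/d.png",np.hstack([cv2.resize(a,(440,322)),cv2.resize(b,(438,322))])[:, :800])
print([np.round(r.observe()["wrist_force"],2)])
```

```text
[array([ 0.58,  0.67, -1.43])]
```

View pics/d.png

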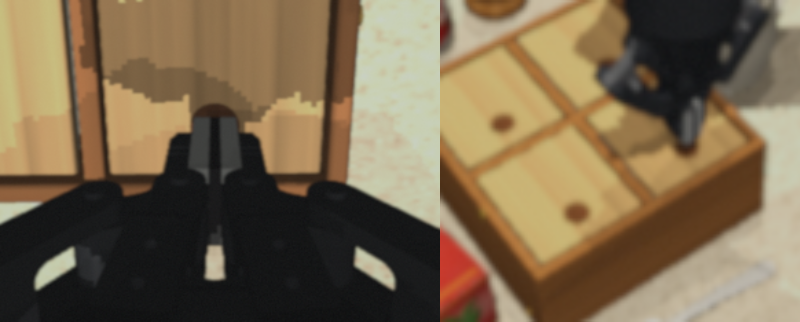

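The tips are over the dot of lid b, which still looks level, so they seem to be just at contact. I'll go on in small steps.

Emit:
carry_out:
  deltas:
    - {"gripper":1,"tx":0,"ty":0,"tz":0.15,"spin":0}
    - {"gripper":1,"tx":0,"ty":0,"tz":0,"spin":0}

```text
clock: 5.55
position: [485.3, 92.4, 73.7]
tool_rot: [0.0, 1.0, -0.018, -0.0]
wrist_force: [-0.3, -0.4, -0.7]
opening: 0.0
gripper_force: 0.0
```

Emit:
carry_out:
  deltas:
    - {"gripper":1,"tx":0,"ty":0,"tz":0.15,"spin":0}
    - {"gripper":1,"tx":0,"ty":0,"tz":0,"spin":0}

```text
clock: 5.75
position: [485.3, 92.4, 72.1]
tool_rot: [0.0, 1.0, -0.018, -0.0]
wrist_force: [-0.8, -0.8, 0.5]
opening: 0.2
gripper_force: 0.0
```

Emit:
carry_out:
  deltas:
    - {"gripper":1,"tx":0,"ty":0,"tz":0.15,"spin":0}
    - {"gripper":1,"tx":0,"ty":0,"tz":0,"spin":0}

```text
clock: 5.95
position: [485.3, 92.4, 70.6]
tool_rot: [0.0, 1.0, -0.018, -0.0]
wrist_force: [-0.0, -0.4, 0.8]
opening: -0.3
gripper_force: 0.0
```

Emit:
carry_out:
  deltas:
    - {"gripper":1,"tx":0,"ty":0,"tz":0.15,"spin":0}
    - {"gripper":1,"tx":0,"ty":0,"tz":0,"spin":0}

```text
clock: 6.15
position: [485.3, 92.4, 69.1]
tool_rot: [0.0, 1.0, -0.018, -0.0]
wrist_force: [0.1, -0.1, 0.4]
opening: -0.2
gripper_force: 0.0
```

Run:
```python
from h import *
a=r.read_camera("wrist")[150:384,100:420]; b=r.read_camera("scene")[180:280,180:316]
cv2.imwrite("pics/e.png",np.hstack([cv2.resize(a,(440,322)),cv2.resize(b,(438,322))])[:, :800])
for i in range(6):
  r.read_camera("top");print(np.round(r.observe()["wrist_force"],2))
```

```text
[-0.16 -0.   -0.11]
[ 0.15 -0.56  0.36]
[-0.83  0.19  0.39]
[0.15 0.39 0.86]
[ 0.3  -0.7   0.62]
[-0.37  0.74  0.14]
```

View pics/e.png

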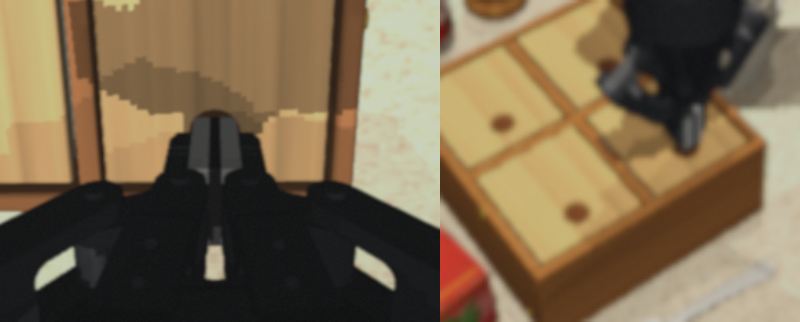

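Emit:
carry_out:
  deltas:
    - {"gripper":1,"tx":0,"ty":0,"tz":0.15,"spin":0}
    - {"gripper":1,"tx":0,"ty":0,"tz":0,"spin":0}

```text
clock: 6.75
position: [485.3, 92.4, 67.6]
tool_rot: [0.0, 1.0, -0.018, -0.0]
wrist_force: [0.6, -0.7, 0.9]
opening: -0.2
gripper_force: 0.0
```

Emit:
carry_out:
  deltas:
    - {"gripper":1,"tx":0,"ty":0,"tz":0.15,"spin":0}
    - {"gripper":1,"tx":0,"ty":0,"tz":0,"spin":0}

```text
clock: 6.95
position: [485.3, 92.4, 66.1]
tool_rot: [0.0, 1.0, -0.018, -0.0]
wrist_force: [0.0, -0.0, -0.7]
opening: -0.2
gripper_force: 0.0
```

Emit:
carry_out:
  deltas:
    - {"gripper":1,"tx":0,"ty":0,"tz":0.15,"spin":0}
    - {"gripper":1,"tx":0,"ty":0,"tz":0,"spin":0}

```text
clock: 7.15
position: [485.3, 92.4, 64.6]
tool_rot: [0.0, 1.0, -0.018, -0.0]
wrist_force: [0.9, -0.6, -0.5]
opening: 0.2
gripper_force: 0.0
```

Run:
```python
from h import *
w=r.read_camera("wrist"); s=r.read_camera("scene"); s0=cv2.imread("pics/scene.png")
c=lambda i:cv2.resize(i[185:275,200:300],(400,360),interpolation=cv2.INTER_CUBIC)
cv2.imwrite("pics/f.png",np.vstack([cv2.resize(np.hstack([c(s0),c(s)]),(800,360))]))
cv2.imwrite("pics/w2.png",w)
```

```text
(no output)
```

View pics/f.png

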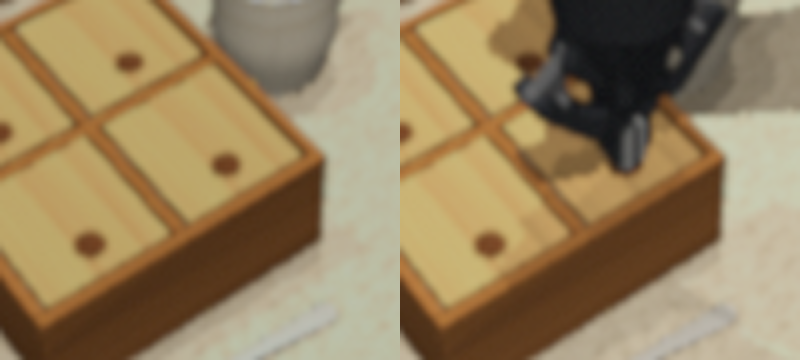

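View pics/w2.png

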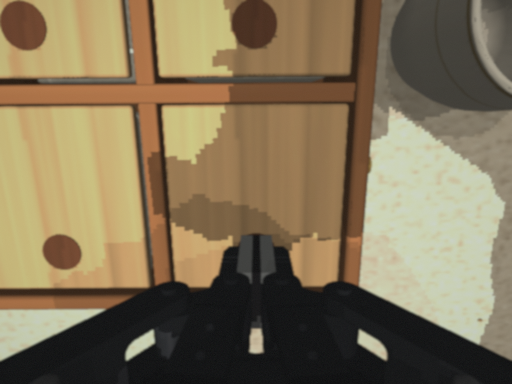

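Run:
```python
from h import *
for c in("scene","wrist","top"):
    k,V=cal(c)
    for z in(64.6,75,81.5,90):
        p=V[:3,:3]@[485.3,92.4,z]+V[:3,3]; print(c,z,round(k["cx"]+k["fx"]*p[0]/-p[2],1),round(k["cy"]-k["fy"]*p[1]/-p[2],1))
w=r.read_camera("wrist")
for m in r.mark_of("wrist","press_a")[:6]: print(round(m["score"],2),np.array(m["at"])*[512,384],[np.round(onz("wrist",m["at"],z),1) for z in (81.5,60)])
s=r.observe();print(s["position"],s["joints"],s["joint_torque"],s["wrist_force"])
```

```text
scene 64.6 255.4 229.4
scene 75 255.4 226.5
scene 81.5 255.3 224.7
scene 90 255.3 222.3
wrist 64.6 258.8 234.6
wrist 75 258.9 242.7
wrist 81.5 259.0 248.3
wrist 90 259.2 256.3
top 64.6 232.1 226.2
top 75 231.9 225.7
top 81.5 231.7 225.3
top 90 231.5 224.9
0.96 [ 60.1088 251.0976] [array([487.2, 185.9,  81.5]), array([477.8, 199.6,  60. ])]
0.76 [21.7088 25.9968] [array([583.9, 183. ,  81.5]), array([588.4, 196.2,  60. ])]
0.65 [254.1056  21.888 ] [array([582. ,  91.1,  81.5]), array([586.3,  91.1,  60. ])]
[485.40700882  92.47341288  64.81276857] [ 1.46364736e-03  4.09526629e-01 -3.80860704e-01  2.08269760e+00
  2.34866214e-01  6.89417275e-01 -2.13912921e+00] [-3.03973604e-03 -4.54752624e+01 -3.02050419e+00 -1.94351900e+01
  8.97436228e-03  1.69792747e-03 -1.04507899e-04] [-0.49302936 -0.39398559  0.20676714]
```

Run:
```python
from h import *
for n,p,q in(("a",(104,210),(62,251)),("d",(251,38),(254,22)),("c",(82,39),(23,25))):
    A=np.zeros((3,3));b=np.zeros(3)
    for (u,v),sh in((p,np.array([-4.8,-2.7,50.4])),(q,0)):
        o,d=ray("wrist",(u/512,v/384));o=o+sh;M=np.eye(3)-np.outer(d,d);A+=M;b+=M@o
    print(n,np.round(np.linalg.solve(A,b),1))
o,d=ray("wrist",(.5,.5));print(o,d)
# lid b vs lid a brightness profile along columns, w2 : row of near edge
w=cv2.imread("pics/w2.png").astype(int).sum(2)
print("a@110",w[270:310,110].tolist());print("b@190",w[270:310,185].tolist());print("b@325",w[270:310,325].tolist())
print("b@325 w",cv2.imread("pics/w.png").astype(int).sum(2)[225:265,300].tolist())
```

```text
a [487.7 182.9  83.9]
d [570.5  90.5 139.2]
c [580.4 173.5  96.3]
[552.70352569  91.28678855 230.3357715 ] [-0.25964734  0.01013173 -0.96565035]
a@110 [448, 447, 451, 453, 457, 455, 455, 461, 460, 460, 463, 466, 466, 466, 467, 460, 427, 337, 214, 129, 120, 121, 123, 129, 154, 191, 226, 254, 273, 293, 307, 311, 309, 311, 309, 300, 268, 202, 125, 72]
b@190 [433, 434, 433, 434, 433, 433, 430, 432, 429, 431, 431, 421, 383, 283, 170, 91, 63, 64, 70, 61, 58, 71, 70, 67, 67, 64, 74, 76, 76, 69, 74, 76, 75, 77, 74, 74, 80, 75, 75, 77]
b@325 [434, 433, 437, 436, 434, 433, 436, 433, 434, 433, 436, 436, 424, 390, 313, 202, 108, 67, 60, 69, 69, 73, 70, 73, 63, 64, 72, 64, 70, 63, 71, 63, 70, 72, 60, 64, 72, 66, 70, 62]
b@325 w [395, 393, 392, 392, 393, 394, 393, 392, 395, 395, 393, 382, 332, 225, 124, 108, 112, 115, 145, 183, 217, 243, 258, 264, 263, 268, 266, 272, 305, 391, 481, 513, 517, 517, 516, 516, 522, 525, 529, 527]
```

Force and pictures both say no contact yet: lid b is level and the visible tips seem a little higher than the reported TCP. I'll go on in small steps and watch the force.

Emit:
carry_out:
  deltas:
    - {"gripper":1,"tx":0,"ty":0,"tz":0.15,"spin":0}
    - {"gripper":1,"tx":0,"ty":0,"tz":0,"spin":0}

```text
clock: 7.55
position: [485.3, 92.4, 63.1]
tool_rot: [0.0, 1.0, -0.018, -0.0]
wrist_force: [0.3, 0.5, 0.8]
opening: 0.0
gripper_force: 0.0
```

Emit:
carry_out:
  deltas:
    - {"gripper":1,"tx":0,"ty":0,"tz":0.15,"spin":0}
    - {"gripper":1,"tx":0,"ty":0,"tz":0,"spin":0}

```text
clock: 7.75
position: [485.3, 92.4, 61.6]
tool_rot: [0.0, 1.0, -0.018, -0.0]
wrist_force: [-0.3, -0.6, -1.2]
opening: -0.0
gripper_force: 0.0
```

Emit:
carry_out:
  deltas:
    - {"gripper":1,"tx":0,"ty":0,"tz":0.15,"spin":0}
    - {"gripper":1,"tx":0,"ty":0,"tz":0,"spin":0}

```text
clock: 7.95
position: [485.3, 92.4, 60.1]
tool_rot: [0.0, 1.0, -0.018, -0.0]
wrist_force: [0.1, 0.6, 0.2]
opening: 0.3
gripper_force: 0.0
```

Run:
```python
from h import *
w=r.read_camera("wrist"); s=r.read_camera("scene"); cv2.imwrite("pics/w3.png",w)
f=[]
for i in range(4): r.read_camera("top"); f.append(r.observe()["wrist_force"])
print(np.mean(f,0))
c=lambda i:cv2.resize(i[185:275,200:300],(400,360),interpolation=cv2.INTER_CUBIC)
cv2.imwrite("pics/g.png",np.hstack([c(s),cv2.resize(w[190:330,140:380],(400,234)).repeat(1,0) if 0 else cv2.copyMakeBorder(cv2.resize(w[190:330,140:380],(400,234)),0,126,0,0,cv2.BORDER_CONSTANT)]))
```

```text
[-0.44630594 -0.03679757  0.27115439]
```

View pics/g.png

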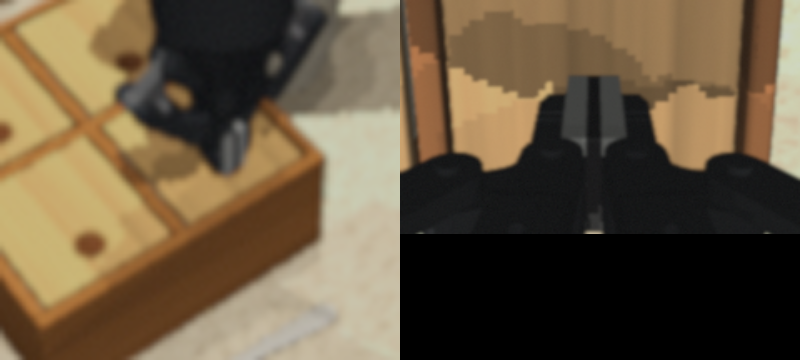

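Lid b still looks level and the force is nil. The tip is at about (230,172) in the left crop. Further down.

Emit:
carry_out:
  deltas:
    - {"gripper":1,"tx":0,"ty":0,"tz":0.15,"spin":0}
    - {"gripper":1,"tx":0,"ty":0,"tz":0,"spin":0}

```text
clock: 8.45
position: [485.3, 92.4, 58.7]
tool_rot: [0.0, 1.0, -0.018, -0.0]
wrist_force: [-0.2, 0.0, -0.3]
opening: -0.0
gripper_force: 0.0
```

Emit:
carry_out:
  deltas:
    - {"gripper":1,"tx":0,"ty":0,"tz":0.15,"spin":0}
    - {"gripper":1,"tx":0,"ty":0,"tz":0,"spin":0}

```text
clock: 8.65
position: [485.3, 92.4, 57.4]
tool_rot: [0.0, 1.0, -0.018, -0.0]
wrist_force: [-1.7, -0.5, 3.9]
opening: 0.0
gripper_force: 1.6
```

Emit:
carry_out:
  deltas:
    - {"gripper":1,"tx":0,"ty":0,"tz":0.15,"spin":0}
    - {"gripper":1,"tx":0,"ty":0,"tz":0,"spin":0}

```text
clock: 8.85
position: [485.3, 92.5, 56.5]
tool_rot: [0.0, 1.0, -0.018, 0.0]
wrist_force: [-4.0, -1.6, 11.4]
opening: -0.2
gripper_force: 5.7
```

Emit:
carry_out:
  deltas:
    - {"gripper":1,"tx":0,"ty":0,"tz":0.15,"spin":0}
    - {"gripper":1,"tx":0,"ty":0,"tz":0,"spin":0}

```text
clock: 9.05
position: [485.4, 92.5, 55.6]
tool_rot: [0.0, 1.0, -0.018, 0.0]
wrist_force: [-6.6, -1.8, 18.7]
opening: 0.0
gripper_force: 9.6
```

Contact on lid b at a reported z of 58, then the force climbs about 8 N per mm, so lid b is full. Lifting and going to lid a.

Emit:
carry_out:
  deltas:
    - {"gripper":1,"tx":0,"ty":0,"tz":-1.4,"spin":0}
    - {"gripper":1,"tx":0,"ty":0,"tz":-2.0,"spin":0}
    - {"gripper":1,"tx":-0.1,"ty":-3.05,"tz":0,"spin":0}
    - {"gripper":1,"tx":0,"ty":-3.05,"tz":0,"spin":0}
    - {"gripper":1,"tx":0,"ty":-3.05,"tz":0,"spin":0}
    - {"gripper":1,"tx":0,"ty":0,"tz":0,"spin":0}
    - {"gripper":1,"tx":0,"ty":0,"tz":1.5,"spin":0}
    - {"gripper":1,"tx":0,"ty":0,"tz":1.0,"spin":0}
    - {"gripper":1,"tx":0,"ty":0,"tz":0,"spin":0}

```text
clock: 9.95
position: [486.5, 182.7, 61.9]
tool_rot: [0.001, 1.0, -0.018, -0.001]
wrist_force: [-0.4, -0.3, -0.2]
opening: 0.1
gripper_force: 0.0
```

Emit:
carry_out:
  deltas:
    - {"gripper":1,"tx":0,"ty":0,"tz":0.2,"spin":0}
    - {"gripper":1,"tx":0,"ty":0,"tz":0,"spin":0}

```text
clock: 10.15
position: [487.8, 183.6, 61.5]
tool_rot: [0.0, 1.0, -0.018, 0.0]
wrist_force: [0.3, -0.6, 0.9]
opening: -0.2
gripper_force: 0.0
```

Emit:
carry_out:
  deltas:
    - {"gripper":1,"tx":0,"ty":0,"tz":0.2,"spin":0}
    - {"gripper":1,"tx":0,"ty":0,"tz":0,"spin":0}

```text
clock: 10.35
position: [487.7, 183.8, 59.4]
tool_rot: [-0.0, 1.0, -0.018, 0.0]
wrist_force: [-0.3, 0.0, 0.3]
opening: 0.2
gripper_force: 0.0
```

Emit:
carry_out:
  deltas:
    - {"gripper":1,"tx":0,"ty":0,"tz":0.15,"spin":0}
    - {"gripper":1,"tx":0,"ty":0,"tz":0,"spin":0}

```text
clock: 10.55
position: [487.8, 184.0, 57.9]
tool_rot: [-0.0, 1.0, -0.018, 0.0]
wrist_force: [1.3, -0.2, -0.0]
opening: -0.1
gripper_force: 0.5
```

Emit:
carry_out:
  deltas:
    - {"gripper":1,"tx":0,"ty":0,"tz":0.15,"spin":0}
    - {"gripper":1,"tx":0,"ty":0,"tz":0,"spin":0}

```text
clock: 10.75
position: [487.8, 184.0, 56.9]
tool_rot: [0.0, 1.0, -0.018, 0.0]
wrist_force: [-1.8, -1.1, 7.1]
opening: 0.0
gripper_force: 3.8
```

Emit:
carry_out:
  deltas:
    - {"gripper":1,"tx":0,"ty":0,"tz":0.15,"spin":0}
    - {"gripper":1,"tx":0,"ty":0,"tz":0,"spin":0}

```text
clock: 10.95
position: [487.8, 184.1, 56.0]
tool_rot: [0.0, 1.0, -0.018, 0.0]
wrist_force: [-4.8, -2.4, 14.3]
opening: -0.5
gripper_force: 7.5
```

Lid a is full too. On to lid c.

Emit:
carry_out:
  deltas:
    - {"gripper":1,"tx":0,"ty":0,"tz":-1.4,"spin":0}
    - {"gripper":1,"tx":0,"ty":0,"tz":-2.0,"spin":0}
    - {"gripper":1,"tx":3.2,"ty":0,"tz":0,"spin":0}
    - {"gripper":1,"tx":3.2,"ty":0,"tz":0,"spin":0}
    - {"gripper":1,"tx":3.1,"ty":0,"tz":0,"spin":0}
    - {"gripper":1,"tx":0,"ty":0,"tz":0,"spin":0}
    - {"gripper":1,"tx":0,"ty":0,"tz":1.5,"spin":0}
    - {"gripper":1,"tx":0,"ty":0,"tz":1.2,"spin":0}
    - {"gripper":1,"tx":0,"ty":0,"tz":0,"spin":0}
    - {"gripper":1,"tx":0,"ty":0,"tz":0,"spin":0}

```text
clock: 11.95
position: [581.2, 180.6, 61.1]
tool_rot: [0.0, 1.0, -0.017, -0.001]
wrist_force: [-0.3, -0.0, -0.4]
opening: -0.3
gripper_force: 0.0
```

Emit:
carry_out:
  deltas:
    - {"gripper":1,"tx":0,"ty":0,"tz":0.2,"spin":0}
    - {"gripper":1,"tx":0,"ty":0,"tz":0,"spin":0}

```text
clock: 12.15
position: [582.5, 180.7, 60.0]
tool_rot: [-0.0, 1.0, -0.017, 0.0]
wrist_force: [-0.6, -0.9, -0.0]
opening: -0.2
gripper_force: 0.0
```

Emit:
carry_out:
  deltas:
    - {"gripper":1,"tx":0,"ty":0,"tz":0.15,"spin":0}
    - {"gripper":1,"tx":0,"ty":0,"tz":0,"spin":0}

```text
clock: 12.35
position: [582.5, 180.5, 58.3]
tool_rot: [0.0, 1.0, -0.018, 0.0]
wrist_force: [0.1, 0.0, 0.0]
opening: 0.2
gripper_force: 0.0
```

Emit:
carry_out:
  deltas:
    - {"gripper":1,"tx":0,"ty":0,"tz":0.15,"spin":0}
    - {"gripper":1,"tx":0,"ty":0,"tz":0,"spin":0}

```text
clock: 12.55
position: [582.5, 180.6, 56.8]
tool_rot: [0.0, 1.0, -0.018, -0.0]
wrist_force: [-1.2, -1.0, 1.2]
opening: -0.0
gripper_force: 0.6
```

Emit:
carry_out:
  deltas:
    - {"gripper":1,"tx":0,"ty":0,"tz":0.15,"spin":0}
    - {"gripper":1,"tx":0,"ty":0,"tz":0,"spin":0}

```text
clock: 12.75
position: [582.5, 180.6, 55.2]
tool_rot: [0.0, 1.0, -0.018, -0.0]
wrist_force: [-0.2, -0.2, 2.1]
opening: -0.2
gripper_force: 0.7
```

Emit:
carry_out:
  deltas:
    - {"gripper":1,"tx":0,"ty":0,"tz":0.15,"spin":0}
    - {"gripper":1,"tx":0,"ty":0,"tz":0,"spin":0}

```text
clock: 12.95
position: [582.6, 180.6, 53.6]
tool_rot: [0.0, 1.0, -0.018, -0.0]
wrist_force: [-0.5, -0.1, 1.0]
opening: -0.2
gripper_force: 0.6
```

Lid c gives way at about 2 N. Pushing it down in stages.

Emit:
carry_out:
  deltas:
    - {"gripper":1,"tx":0,"ty":0,"tz":0.4,"spin":0}
    - {"gripper":1,"tx":0,"ty":0,"tz":0.4,"spin":0}
    - {"gripper":1,"tx":0,"ty":0,"tz":0.4,"spin":0}
    - {"gripper":1,"tx":0,"ty":0,"tz":0.4,"spin":0}
    - {"gripper":1,"tx":0,"ty":0,"tz":0,"spin":0}

```text
clock: 13.45
position: [581.8, 180.4, 36.8]
tool_rot: [0.0, 1.0, -0.018, -0.001]
wrist_force: [0.4, -0.5, 0.2]
opening: -0.1
gripper_force: 0.0
```

Emit:
carry_out:
  deltas:
    - {"gripper":1,"tx":0,"ty":0,"tz":0.4,"spin":0}
    - {"gripper":1,"tx":0,"ty":0,"tz":0.4,"spin":0}
    - {"gripper":1,"tx":0,"ty":0,"tz":0.3,"spin":0}
    - {"gripper":1,"tx":0,"ty":0,"tz":0,"spin":0}

```text
clock: 13.85
position: [581.9, 180.4, 26.0]
tool_rot: [0.0, 1.0, -0.018, -0.001]
wrist_force: [0.7, -0.2, -1.0]
opening: 0.0
gripper_force: 0.0
```

Emit:
carry_out:
  deltas:
    - {"gripper":1,"tx":0,"ty":0,"tz":0.3,"spin":0}
    - {"gripper":1,"tx":0,"ty":0,"tz":0.3,"spin":0}
    - {"gripper":1,"tx":0,"ty":0,"tz":0,"spin":0}

```text
clock: 14.15
position: [582.2, 180.4, 20.3]
tool_rot: [0.0, 1.0, -0.018, -0.0]
wrist_force: [0.1, -0.6, -0.3]
opening: -0.2
gripper_force: 0.0
```

Run:
```python
from h import *
w=r.read_camera("wrist"); s=r.read_camera("scene")
cv2.imwrite("pics/i.png",np.hstack([cv2.resize(s[175:285,160:300],(400,314)),cv2.resize(w,(400,314))]))
```

```text
(no output)
```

View pics/i.png

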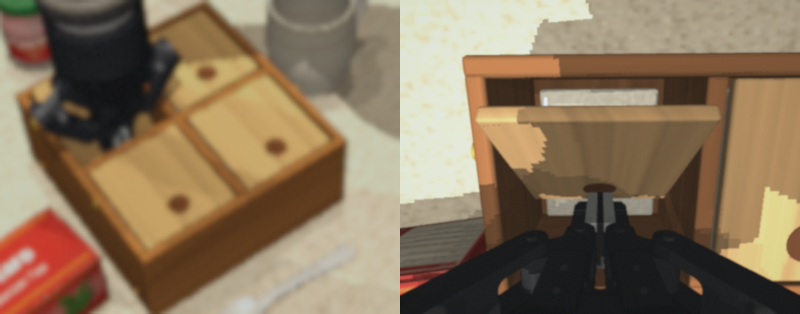

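The wrist view shows lid c steeply tipped, far edge up and the tip on its dot at (600,188). I'll go a little further, in small steps, for margin.

Emit:
carry_out:
  deltas:
    - {"gripper":1,"tx":0,"ty":0,"tz":0.2,"spin":0}
    - {"gripper":1,"tx":0,"ty":0,"tz":0.2,"spin":0}
    - {"gripper":1,"tx":0,"ty":0,"tz":0,"spin":0}

```text
clock: 14.55
position: [582.4, 180.6, 16.5]
tool_rot: [0.0, 1.0, -0.018, -0.0]
wrist_force: [-0.3, -0.4, -0.1]
opening: 0.0
gripper_force: 0.0
```

Emit:
carry_out:
  deltas:
    - {"gripper":1,"tx":0,"ty":0,"tz":0.2,"spin":0}
    - {"gripper":1,"tx":0,"ty":0,"tz":0.15,"spin":0}
    - {"gripper":1,"tx":0,"ty":0,"tz":0,"spin":0}

```text
clock: 14.85
position: [582.4, 180.6, 13.0]
tool_rot: [0.0, 1.0, -0.018, -0.0]
wrist_force: [0.7, 0.2, 0.3]
opening: 0.0
gripper_force: 0.1
```

Emit:
carry_out:
  deltas:
    - {"gripper":1,"tx":0,"ty":0,"tz":0.15,"spin":0}
    - {"gripper":1,"tx":0,"ty":0,"tz":0.15,"spin":0}
    - {"gripper":1,"tx":0,"ty":0,"tz":0,"spin":0}

```text
clock: 15.15
position: [582.4, 180.7, 10.3]
tool_rot: [0.0, 1.0, -0.018, -0.0]
wrist_force: [-1.7, 0.1, 3.2]
opening: 0.5
gripper_force: 1.3
```

Emit:
carry_out:
  deltas:
    - {"gripper":1,"tx":0,"ty":0,"tz":0.15,"spin":0}
    - {"gripper":1,"tx":0,"ty":0,"tz":0,"spin":0}

```text
clock: 15.35
position: [582.3, 180.8, 9.5]
tool_rot: [0.0, 1.0, -0.018, -0.0]
wrist_force: [-3.9, -0.6, 10.6]
opening: 0.5
gripper_force: 4.2
```

The force is rising, so the lid is at its stop. Withdrawing straight up.

Emit:
carry_out:
  deltas:
    - {"gripper":1,"tx":0,"ty":0,"tz":-0.5,"spin":0}
    - {"gripper":1,"tx":0,"ty":0,"tz":-1.5,"spin":0}
    - {"gripper":1,"tx":0,"ty":0,"tz":-2.0,"spin":0}
    - {"gripper":1,"tx":0,"ty":0,"tz":-3.0,"spin":0}
    - {"gripper":1,"tx":0,"ty":0,"tz":-3.0,"spin":0}
    - {"gripper":1,"tx":0,"ty":0,"tz":-3.0,"spin":0}
    - {"gripper":1,"tx":0,"ty":0,"tz":-2.0,"spin":0}
    - {"gripper":1,"tx":0,"ty":0,"tz":0,"spin":0}
    - {"gripper":1,"tx":0,"ty":0,"tz":0,"spin":0}
    - {"gripper":1,"tx":0,"ty":0,"tz":0,"spin":0}

```text
clock: 16.35
position: [581.9, 180.1, 157.8]
tool_rot: [0.0, 1.0, -0.018, -0.001]
wrist_force: [0.3, -0.6, 0.1]
opening: 0.4
gripper_force: 0.0
```

Run:
```python
from h import *
w=r.read_camera("wrist"); s=r.read_camera("scene")
cv2.imwrite("pics/j.png",np.hstack([cv2.resize(s[165:285,150:303],(400,314)),cv2.resize(w,(400,314))]))
```

```text
(no output)
```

View pics/j.png

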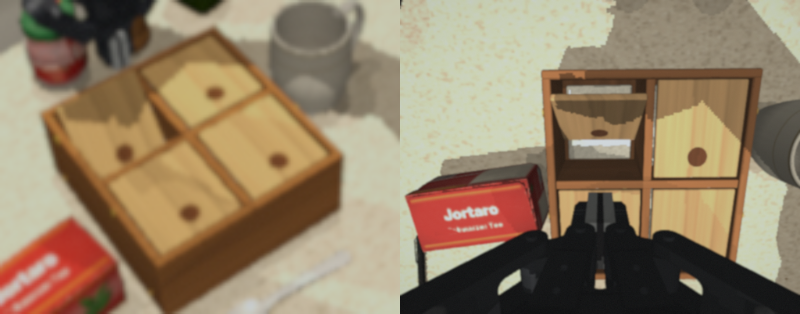

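The picture shows lid c standing wide open (wrist view, about (600,130)) and the other three lids shut. Box, mug and spoon are in place and the arm is clear.

```bash
python3 -c "
from station import r
print(r.job_done())"
```

```text
the job is handed in; nothing more can be done
None
```

The far left lid (lid_c) was the one that gave way; I pushed it to its stop, left it open and handed the job in, with lids a and b found full, lid d untested but shut, and the box, mug and spoon not visibly moved.

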